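# Draw one plate from a leaning stack and lock it on the easel

### The job

Of the aluminium plates leaning in the drying rack, draw out the one whose tab is in the middle of its upper edge, so that the other three stay leaning there. Set it down gently, tab up and centred, on the ledge of the empty easel so that it leans back against the easel's back board, let go, and then turn the lock collar beside it clockwise until it stops at its locked mark with the keeper arm across the front of the plate. Leave the timer, the marker pen and the carton where they are.

Things in the scene. Friction and masses are not known exactly. Their poses are not given: they have to be found in the camera images.
- plate_mid: The wanted plate: aluminium plate, 160 wide x 100 high x 8 thick, 0.2 kg, with a tab 36 wide, 36 high in the middle of its upper edge (100 to 136 above the lower edge). The plates lean back 0.30 rad on the rack's flat foot, face to face without gaps; this one is never the front one. Origin: middle of the lower edge; x through the thickness, away from the robot, y left, z up along its face.
- plate_left: Plate that stays: aluminium plate, 160 wide x 100 high x 8 thick, with the same tab at the left end of its upper edge (centre at y = +60). Second, third or last from the front. Origin: middle of the lower edge; x through the thickness, away from the robot, y left, z up along its face.
- plate_right: Plate that stays: aluminium plate, 160 wide x 100 high x 8 thick, with the same tab at the right end of its upper edge (centre at y = -60). Second, third or last from the front. Origin: middle of the lower edge; x through the thickness, away from the robot, y left, z up along its face.
- plate_plain: Plate that stays: aluminium plate, 160 wide x 100 high x 8 thick, no tab; always the front one. Origin: middle of the lower edge; x through the thickness, away from the robot, y left, z up along its face.
- rack: Drying rack, fixed: foot 130 x 190 x 10; white back board 176 wide, 85 long, reclined 0.30 rad, its face starting at x = 20, z = 10; toe lip 12 high in front of the stack. Origin: foot's underside, below the stack; x horizontal towards the board, y left, z up. Rack and easel may change places.
- back_board: Easel's white back board, 150 wide, 108 long, reclined 0.30 rad. Origin: middle of its face's lower edge; x into the board, y left, z up along the face; plate origin is at x = -4, y = 0 when home. A stiff steel ledge 130 wide, square to the face, carries it: free depth 18, then a lip 7 high. Its top lies at z = 22 to 46, set anew each time, not measured: feel (or see) it.
- easel: Easel, fixed: foot 145 x 240 x 12 that carries the back board (lower edge of its face at x = 20, y = 0, z = 12) and, at x = 28, y = -120, an upright post with the lock collar. Origin: underside of the foot, below the board's middle; x horizontal towards the board, y left, z up.
- collar_grip (a point): Middle of the black grip bar on the lock collar, on its upright axis, 170 above the worktop; turns with it. Bar 44 long, 12 thick, from 151 to 185 above the worktop, on a round head of radius 21. It points along (-sin 1.4, cos 1.4, 0) of this frame, as does the steel keeper arm: 10 thick, 85 from axis to tip, 93 above the worktop.
- collar (a joint): Turn of the lock collar, rad, growing clockwise seen from above. 0 to 0.15 at the start: open, keeper arm towards the robot. 1.4: hard stop at the locked mark, arm parallel to the board, 3 in front of a plate that lies home. Friction about 0.1 N m; stays where it is left.
- lab_timer: Bystander: white lab timer 70 x 62 x 18 lying on the worktop behind the work; origin centre of its underside.
- pen_2: Bystander: marker pen 135 long, 17 thick, lying about crosswise on the worktop behind the work; origin centre of its underside.
- kit_box_0: Bystander: white carton 110 x 50 x 75 standing behind the work; origin centre of its underside.

How it is judged (in metres and radians):
On the way, in this order (a step that is already met when the one before it is completed fails the run):
1. the wanted plate is drawn up clear of the stack while the others keep leaning in the rack (height (world z) of plate_mid above 0.1 m and angle between plate_left's own z axis and vertical between 0.15 and 0.5 rad and distance of each of plate_left, plate_right, plate_plain from where it was at the start of the episode below 0.03 m and height (world z) of each of plate_left, plate_right, plate_plain below 0.035 m and angle between plate_right's own z axis and vertical between 0.15 and 0.5 rad and angle between plate_plain's own z axis and vertical between 0.15 and 0.5 rad), for 0.1 s.
2. the plate stands on the easel's ledge, leaning against the back board, let go, with the collar still open (x of plate_mid in the frame of back_board between -0.013 and 0 m and y of plate_mid in the frame of back_board between -0.02 and 0.02 m and z of plate_mid in the frame of back_board between 0.016 and 0.05 m and angle between the z axis of plate_mid and the z axis of back_board, either way round below 0.12 rad and angle between the y axis of plate_mid and the y axis of back_board, either way round below 0.1 rad and angle between plate_mid's own z axis and vertical below 0.6 rad and contact force between the fingers and plate_mid below 0.1 N and linear speed of plate_mid below 0.02 m/s and value of joint collar below 0.6 rad), for 0.2 s.
3. the collar is turned to its locked mark (value of joint collar above 1.25 rad), for 0.2 s.
At the end, for the whole second after the job is handed in: The middle-tab plate rests released on the easel's ledge, tab up, its foot within 9 mm of the back board and 0.12 rad of parallel to it, within 20 mm of its middle; the collar is within 0.15 rad of its stop; the other plates still lean in the rack (tilt 0.15 to 0.5 rad, moved under 30 mm) (x of plate_mid in the frame of back_board between -0.013 and 0 m and y of plate_mid in the frame of back_board between -0.02 and 0.02 m and z of plate_mid in the frame of back_board between 0.016 and 0.05 m and angle between the z axis of plate_mid and the z axis of back_board, either way round below 0.12 rad and angle between the y axis of plate_mid and the y axis of back_board, either way round below 0.1 rad and angle between plate_mid's own z axis and vertical below 0.6 rad and contact force between the fingers and plate_mid below 0.1 N and linear speed of each of plate_mid, plate_left, plate_right, plate_plain below 0.02 m/s and value of joint collar above 1.25 rad and contact force between the fingers and easel below 0.1 N and angle between plate_left's own z axis and vertical between 0.15 and 0.5 rad and distance of each of plate_left, plate_right, plate_plain from where it was at the start of the episode below 0.03 m and height (world z) of each of plate_left, plate_right, plate_plain below 0.035 m and angle between plate_right's own z axis and vertical between 0.15 and 0.5 rad and angle between plate_plain's own z axis and vertical between 0.15 and 0.5 rad); the robot touches nothing.
It fails at once if one of the other plates topples or is pulled out (angle between any of plate_left, plate_right, plate_plain's own z axis and vertical above 0.75 rad or height (world z) of any of plate_left, plate_right, plate_plain above 0.07 m).
It fails at once if the wanted plate is dropped, not set down gently (it falls freely faster than 0.3 m/s) (contact force between the fingers and plate_mid below 0.05 N and linear speed of plate_mid above 0.3 m/s).
It fails at once if a bystander is pushed away (over 30 mm) (distance of any of lab_timer, pen_2, kit_box_0 from where it was at the start of the episode above 0.03 m).
It also fails if it takes over 59 s, if anything falls off the work surface, if the arm or the gripper's body presses on something with over 40 N, if the wrist force passes 120 N, or if a joint passes its speed limit or range.

### The arm

A 7-joint arm with a two-finger parallel gripper is mounted at the origin on a cart in front of the work surface, level with it; the furniture and walls round the work are solid. World frame = base frame: x ahead of the robot, y to its left, z up, the work surface at z = 0. Lengths are in mm, angles in rad, forces in N, time in s.
With the tool pointing down it reaches from about 350 to 900 mm from the base axis. Payload 7.2 kg.
Tool frame: the origin (TCP) lies midway between the tips of the shut fingers; the grasp point (between the pads) lies 19 mm behind it (env.grip_point_offset is the distance from the TCP to the grasp point, in mm); z points along the fingers, y is the line along which they close (so a half turn about z gives the same grasp; the last joint's range is limited). The gripper opens to 88 mm and grips with 3 to 60 N. Pads are 20 mm wide; open, the fingers measure 115 mm over their backs; the gripper's body (75 mm by 178 mm) begins 61 mm behind the grasp point.
Start: joints at [-1.302, 0.411, -0.013, 1.596, 0.006, 1.134, -0.082], TCP at [206.552, 589.886, 222.653] pointing down, gripper open.
Joint ranges: [-2.95, 2.95], [-0.29, 1.99], [-1.47, 1.44], [0.14, 2.54], [-1.03, 4.17], [0.13, 1.85], [-2.86, 2.86]. Speed limits (rad/s): [2.39, 2.39, 3.01, 3.01, 3.14, 3.14, 3.14].

### API

Orientations are given as a unit quaternion [x, y, z, w].
In Python, from bench import env, read_camera gives the robot as it stands. The module is installed in compiled form; this text tells all that it offers.
- The arm moves only by the tool apply_moves, never from a script. Its argument "motion" is a list of rows, each a list of 3 entries, a list of its own where there are three numbers: the opening, from 0 (shut) to 1 (fully open), then the shift along the tool's x, y, z in units of 200 mm (1.0 is 200 mm), then the turn about the tool's z in units of 90 degrees (1.0 is 90 degrees). A call has 1 to 20 rows; each row is the pose to reach, as a shift and turn from the pose commanded when the call began, along the tool's axes at that moment; what a row does not reach only later rows make up. A row lasts 1/12 s, in which the tool goes at most 41.7 mm and 7.16 degrees, less where a joint would pass 70% of its speed; a pose out of reach is approached as far as the arm can. A call with a number of a shift or a turn outside -1 to 1 is refused whole. A call with a gripper value outside its range is refused whole. The fingers move at their own pace and stop on an object; the grip force is fixed at half the most. Time passes only in rows, so rows that repeat a pose let the fingers close. It gives the time, the measured TCP pose, the force, the opening and the grip force at its end, in the units of the state.
- env.sense(): the state, without advancing time (a new reading comes with each control period).
- read_camera(name): name is "scene" or "top" or "wrist"; returns a dict with "pixels" (384x512x3 uint8, blue, green, red), "z_map" (384x512 float32, mm along the optical axis (not along the pixel's ray), 0 where there is no reading), "vertical_fov" (degrees; the focal length in pixels is half the picture's height over the tangent of half this angle, whatever the lens; pixels are square), "cx", "cy" (the principal point, pixels), "extrinsics" (4x4, takes a point from camera to world coordinates); the wrist camera has in their place "T_tool_cam" (4x4, takes a point from camera to tool coordinates, whose origin is the TCP and whose axes are the flange's). Camera axes: x right, y up, looking along -z (the intrinsics and any distortion apply to the point x, -y, -z); pixel columns grow to the right and rows downward; lengths in mm; the calibration is good to about 2 mm. A picture is of the moment at which its call begins: read the wrist's pose just before it.
- env.sign_off(): hands the job in; it is judged then, once.
The state is a dict: "time_s": time; "joint_pos": joint angles; "qd": joint speeds; "tau": joint torques, N m; "position": TCP position; "orientation": TCP orientation; "wrist_force": force on the tool from outside, world axes, zero at the start; "wrist_torque": the same for the moment, N m; "width": finger opening in mm; "gripper_force": force on a finger pad.
Only numpy, scipy, OpenCV 4.12 (cv2) and the standard library are available. Lean on these libraries where they do the work, as an engineer would, in place of code of your own. Each camera call takes 0.05 s, during which the arm holds its last target. There are 200 camera calls.

## Working session

There is one attempt and no reset: what is moved stays moved. The work goes in short steps, Python scripts to look and compute and a tool call to move; the robot and the scene stay as the last step left them, time stands still between calls to the robot, and variables do not carry over. Pictures are saved under pics/ and viewed, at most 10 in all, crops included, and the job is handed in when it is done.

Besides the shell and the picture viewer there is one more tool, called after ">>>" by a JSON object that holds its "op" and its "data". apply_moves: Moves the arm, as the interface text tells. Its arguments: {"type":"object","properties":{"motion":{"type":"array","items":{"type":"array"}}},"required":["motion"]}

```bash
mkdir -p pics; cat > h.py <<'E'
import numpy as np, cv2
from bench import env, read_camera
from scipy.spatial.transform import Rotation as R
def cloud(name, s=None):
    if name=="wrist": s=env.sense()
    c=read_camera(name); z=c["z_map"]; h,w=z.shape
    f=h/2/np.tan(np.radians(c["vertical_fov"])/2)
    u,v=np.meshgrid(np.arange(w),np.arange(h))
    P=np.stack([(u-c["cx"])/f*z,-(v-c["cy"])/f*z,-z],-1)
    if name=="wrist":
        T=np.eye(4);T[:3,:3]=R.from_quat(s["orientation"]).as_matrix();T[:3,3]=s["position"]
        M=T@np.array(c["T_tool_cam"])
    else: M=np.array(c["extrinsics"])
    W=P@M[:3,:3].T+M[:3,3]; W[z<=0]=np.nan
    return c["pixels"],W,c
E
python3 - <<'E'
from h import *
s=env.sense();print({k:np.round(v,3) for k,v in s.items()},env.grip_point_offset)
a=[]
for n in("scene","top"):
    p,W,c=cloud(n);cv2.imwrite(f"pics/{n}.png",p);np.savez(f"{n}.npz",p=p,W=W);a.append({k:c[k] for k in c if k not in("pixels","z_map")})
print(a)
E
```

```text
{'time_s': np.float64(0.0), 'joint_pos': array([-1.302,  0.412, -0.013,  1.597,  0.006,  1.134, -0.082]), 'qd': array([ 0.   ,  0.   , -0.002, -0.001,  0.   , -0.002, -0.001]), 'tau': array([-1.0000e-03, -5.8796e+01,  6.4100e-01, -2.9108e+01, -5.4000e-02,
        1.8000e-02,  0.0000e+00]), 'position': array([206.397, 589.39 , 221.811]), 'orientation': array([ 0.168,  0.986, -0.001, -0.   ]), 'wrist_force': array([ 0.067, -0.403,  0.328]), 'wrist_torque': array([0.046, 0.001, 0.031]), 'gripper_force': np.float64(0.0), 'width': np.float64(87.78)} 18.700000000000003
[{'vertical_fov': 44.98930868476859, 'cx': 250.75998851784294, 'cy': 192.34376839744468, 'extrinsics': array([[ 5.82274783e-01,  6.13747062e-01, -5.33170349e-01,
         7.27869366e+01],
       [-8.12935704e-01,  4.47263805e-01, -3.72948561e-01,
        -4.19211943e+02],
       [ 9.57171541e-03,  6.50591756e-01,  7.59367335e-01,
         9.16911549e+02],
       [ 0.00000000e+00,  0.00000000e+00,  0.00000000e+00,
         1.00000000e+00]])}, {'vertical_fov': 46.395194410393806, 'cx': 257.60825109135794, 'cy': 193.88575395385683, 'extrinsics': array([[ 3.53172339e-03,  9.79963182e-01, -1.99147406e-01,
         3.99728920e+02],
       [-9.99864343e-01,  6.66444590e-03,  1.50625478e-02,
        -3.93731053e+01],
       [ 1.60879494e-02,  1.99067194e-01,  9.79853780e-01,
         1.16523273e+03],
       [ 0.00000000e+00,  0.00000000e+00,  0.00000000e+00,
         1.00000000e+00]])}]
```

View pics/scene.png

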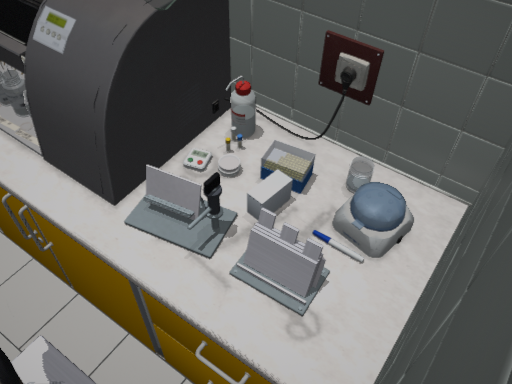

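View pics/top.png

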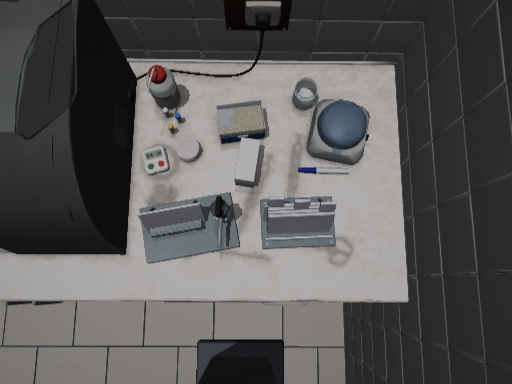

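The easel is on the left (scene about 180,210; collar about 213,190). The rack is on the right (scene about 285,265), with tabs at about (268,217), (290,233) and (314,247). Next I measure both from depth.

```bash
python3 - <<'E'
from h import *
t=np.load("top.npz");s=np.load("scene.npz")
a=cv2.resize(s["p"][150:310,120:340],None,fx=3,fy=3,interpolation=cv2.INTER_CUBIC);cv2.imwrite("pics/s2.png",a)
for n,(u0,u1,v0,v1) in {"top":(255,345,190,255)}.items():
    W=t["W"][v0:v1,u0:u1].reshape(-1,3)
    for lo,hi in((5,14),(100,110),(118,140)):
        m=(W[:,2]>lo)&(W[:,2]<hi);q=W[m];print("rack",lo,len(q),q.min(0).round(),q.max(0).round(),cv2.minAreaRect(q[:,:2].astype(np.float32)))
W=t["W"][190:265,135:245].reshape(-1,3)
for lo,hi in((6,17),(85,100),(100,125),(135,150),(165,195)):
    m=(W[:,2]>lo)&(W[:,2]<hi);q=W[m]
    if len(q):print("easel",lo,len(q),q.min(0).round(),q.max(0).round(),cv2.minAreaRect(q[:,:2].astype(np.float32)))
# tabs
W=t["W"];
np.set_printoptions(linewidth=200,suppress=True)
for u in(273,288,302,315,328):print(u,[tuple(W[v,u].round().astype(int)) for v in range(196,218,1)])
E
```

```text
rack 5 1281 [ 478. -286.    5.] [647. -51.  14.] ((562.5796508789062, -168.3003387451172), (168.83827209472656, 235.2584686279297), 0.24044662714004517)
rack 100 651 [ 557. -240.  100.] [597. -81. 110.] ((577.2388305664062, -159.72535705566406), (35.64885711669922, 159.73707580566406), 2.66538667678833)
rack 118 236 [ 577. -237.  118.] [603. -82. 140.] ((590.8269653320312, -159.12356567382812), (155.9138946533203, 19.16743278503418), 84.65174865722656)
easel 6 3086 [451. -22.   6.] [645. 260.  17.] ((548.0587768554688, 118.91810607910156), (192.98361206054688, 282.112548828125), 0.3863789141178131)
easel 85 296 [490.  23.  85.] [586. 227. 100.] ((557.621337890625, 118.74349212646484), (203.75865173339844, 76.38298034667969), 71.36831665039062)
easel 100 354 [494.  32. 100.] [593. 230. 122.] ((563.3967895507812, 121.51227569580078), (205.9644012451172, 78.78605651855469), 71.3571548461914)
easel 135 27 [556.  13. 143.] [589.  52. 150.] ((572.6278686523438, 32.3424072265625), (32.36906814575195, 38.83617401123047), 0.3227168619632721)
easel 165 118 [551.  27. 166.] [594.  40. 190.] ((5
[... 4762 characters left out ...]
 np.int64(140)), (np.int64(584), np.int64(-220), np.int64(133)), (np.int64(582), np.int64(-221), np.int64(130)), (np.int64(580), np.int64(-221), np.int64(127)), (np.int64(579), np.int64(-222), np.int64(122)), (np.int64(577), np.int64(-223), np.int64(116)), (np.int64(576), np.int64(-225), np.int64(108)), (np.int64(574), np.int64(-225), np.int64(105)), (np.int64(572), np.int64(-225), np.int64(107)), (np.int64(569), np.int64(-224), np.int64(111)), (np.int64(567), np.int64(-224), np.int64(108)), (np.int64(566), np.int64(-226), np.int64(100)), (np.int64(562), np.int64(-225), np.int64(104)), (np.int64(562), np.int64(-227), np.int64(91))]<stdin>:15: RuntimeWarning: invalid value encountered in cast
```

View pics/s2.png

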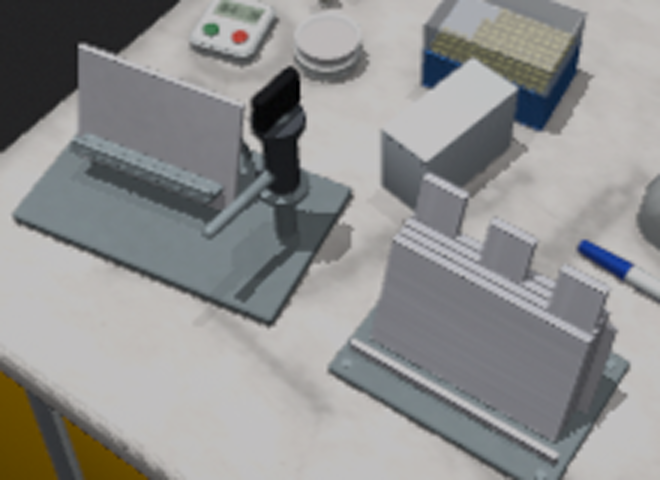

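Stack order from the front is plain, right, mid, left, so the wanted plate is third. The easel is turned slightly. I'll fit the easel board plane, ledge, collar and tab, and work out the moves.

```bash
cat >> h.py <<'E'
def fitplane(P,n0,tol=4):
    for _ in range(8):
        c=P.mean(0);n=np.linalg.svd(P-c,full_matrices=False)[2][2]; n*=np.sign(n@n0)
        d=(P-c)@n; P2=P[abs(d)<max(tol,1.0*d.std())]
        if len(P2)==len(P):break
        P=P2
    return c,n,P
E
python3 - <<'E'
from h import *
np.set_printoptions(linewidth=160,suppress=True,precision=2)
t=np.load("top.npz");s=np.load("scene.npz")
for nm,D in(("top",t),("scene",s)):
    A=D["W"].reshape(-1,3);A=A[~np.isnan(A).any(1)]
    m=(A[:,0]>500)&(A[:,0]<640)&(A[:,1]>70)&(A[:,1]<215)&(A[:,2]>62)&(A[:,2]<130)
    c,n,P=fitplane(A[m],np.array([-1,0,.3]))
    h=n*[1,1,0];yaw=np.arctan2(-h[1],-h[0])
    print(nm,"board",len(P),c,n,"recline",np.arcsin(n[2]),"yaw",yaw)
    up=np.array([np.cos(yaw)*np.sin(.3),np.sin(yaw)*np.sin(.3),np.cos(.3)]);nn=np.array([-np.cos(yaw)*np.cos(.3),-np.sin(yaw)*np.cos(.3),np.sin(.3)]);yy=np.cross(up,-nn)
    # face lower edge: z=12
    o=c-up*(c[2]-12)/up[2]
    Q=np.stack([(A-o)@-nn,(A-o)@yy,(A-o)@up],1)
    E=P
    q=np.stack([(P-o)@-nn,(P-o)@yy,(P-o)@up],1)
    print(" y ext",np.percentile(q[:,1],[0.5,99.5]),"z ext",np.percentile(q[:,2],[.5,99.5]))
    b=(abs(Q[:,0])<5)&(Q[:,2]>60)&(Q[:,2]<115)&(abs(Q[:,1])<130);print(" y all",np.percentile(Q[b,1],[.5,2,98,99.5]),np.percentile(Q[b,2],[99.5]))
    ymid=np.mean(np.percentile(q[:,1],[0.5,99.5]));print(" origin",o+yy*ymid)
    for x0 in range(-30,6,3):
        k=(Q[:,0]>=x0)&(Q[:,0]<x0+3)&(abs(Q[:,1]-ymid)<50)&(Q[:,2]>14)&(Q[:,2]<75)
        if k.sum()>5:print("  x",x0,k.sum(),np.percentile(Q[k,2],[2,10,25,50,75,90,98]))
    # collar
    k=(abs(A[:,0]-572)<40)&(abs(A[:,1]-33)<40)&(A[:,2]>160)&(A[:,2]<200)
    q=A[k];r=cv2.minAreaRect(q[:,:2].astype(np.float32));print(" collar",r,np.percentile(q[:,2],[5,50,95]))
    # tab / rack
    k=(abs(A[:,0]-590)<30)&(abs(A[:,1]+160)<30)&(A[:,2]>118)&(A[:,2]<150)
    q=A[k];print(" midtab",q.mean(0),np.percentile(q,[3,97],axis=0).ravel())
    c,n,P=fitplane(q,np.array([-1,0,.3]),3);print("  plane",c,n,len(P))
    k=(A[:,0]>515)&(A[:,0]<565)&(abs(A[:,1]+160)<70)&(A[:,2]>30)&(A[:,2]<95)
    if k.sum()>20:c,n,P=fitplane(A[k],np.array([-1,0,.3]));print("  front plate",len(P),c,n,"yaw",np.arctan2(-n[1],-n[0]))
E
```

```text
top board 714 [569.72 148.39  93.36] [-0.93 -0.18  0.31] recline 0.3167905057673997 yaw 0.1878534340951383
 y ext [-67.94  67.33] z ext [ 52.93 112.39]
 y all [-67.95 -65.75  78.1   80.3 ] [112.39]
 origin [545.05 143.39  12.  ]
  x -27 61 [25.41 26.86 28.88 32.57 35.28 37.27 38.77]
  x -24 70 [23.3  26.55 29.55 34.8  37.19 37.86 39.01]
  x -21 31 [32.79 34.07 34.87 35.64 36.49 38.31 38.73]
  x -15 42 [25.57 27.26 27.65 29.62 30.63 31.44 32.78]
  x -12 48 [24.71 27.09 28.28 30.12 31.43 32.23 33.69]
  x -9 46 [26.66 27.66 28.81 29.9  31.24 32.71 33.35]
  x -6 33 [26.99 27.91 29.12 29.74 31.11 31.57 33.  ]
  x -3 221 [27.67 29.39 35.08 50.98 62.69 71.21 73.41]
  x 0 163 [27.62 32.64 39.46 49.25 62.15 68.51 74.29]
 collar ((572.8329467773438, 33.59476089477539), (12.154711723327637, 42.814971923828125), 86.9702377319336) [165.65 184.99 188.62]
 midtab [ 589.68 -158.19  134.22] [ 583.56 -175.07  118.65  596.48 -141.36  144.7 ]
  plane [ 589.03 -158.35  133.43] [-0.92 -0.05  0.38] 107
  front plate 656 [ 549.45 -159.54   63.56] [-0.95 -0.04  0.3 ] yaw 0.046766797628649895
scene board 1014
[... 371 characters left out ...]
9 34.24 35.14]
  x -12 15 [26.7  27.21 27.63 27.69 28.   29.58 30.36]
  x -9 41 [25.96 26.29 26.8  27.5  28.41 29.52 29.71]
  x -6 42 [26.19 27.17 27.68 31.93 61.66 71.21 74.31]
  x -3 316 [26.93 29.73 37.79 50.25 63.01 70.07 73.91]
  x 0 261 [26.49 30.72 37.29 50.99 62.21 69.4  73.58]
  x 3 11 [36.19 36.59 40.01 46.45 54.78 68.72 71.43]
 collar ((569.6341552734375, 32.38966751098633), (13.753599166870117, 43.4467887878418), 86.22376251220703) [162.05 178.35 185.46]
 midtab [ 585.77 -160.08  131.45] [ 579.47 -176.67  118.89  594.24 -143.1   141.82]
  plane [ 585.15 -159.76  130.62] [-0.93 -0.05  0.37] 158
  front plate 1490 [ 546.41 -161.8    63.13] [-0.95 -0.05  0.31] yaw 0.0494192202555547
```

```bash
cat >> h.py <<'E'
def plan(x,y,z,ang=None):
    s=env.sense();M=R.from_quat(s["orientation"]).as_matrix();d=np.array([x,y,z])-s["position"]
    a=np.degrees(np.arctan2(M[1,1],M[0,1]));t=0 if ang is None else -(ang-a)/90
    print("units",np.round(M.T@d/200,3),"turn",round(t,3),"pos",s["position"].round(1),"yang",a.round(2),"zax",M[:,2].round(3),"t",round(float(s["time_s"]),2),"F",s["wrist_force"].round(1),"w",round(float(s["width"]),1))
E
python3 -c "
from h import *
plan(330,340,280,92.75)
plan(520,-100,280,92.75)
plan(588,-159,280,92.75)"
```

```text
units [-0.995 -0.974 -0.289] turn -0.245 pos [206.4 589.5 221.9] yang 70.7 zax [-0.    -0.001 -1.   ] t 0.1 F [ 0.8 -0.1 -0.1] w 87.7
units [-2.619 -2.736 -0.286] turn -0.245 pos [206.4 589.5 221.9] yang 70.7 zax [-0.    -0.001 -1.   ] t 0.1 F [ 0.8 -0.1 -0.1] w 87.7
units [-3.037 -2.902 -0.286] turn -0.245 pos [206.4 589.5 221.9] yang 70.7 zax [-0.    -0.001 -1.   ] t 0.1 F [ 0.8 -0.1 -0.1] w 87.7
```

>>> {"op": "apply_moves", "data": {"motion": [[0.52,[-0.15,-0.15,-0.3],0],[0.52,[-0.95,-0.95,-0.3],-0.1],[0.52,[-0.95,-0.95,-0.3],-0.245],[0.52,[-0.95,-0.95,-0.3],-0.245],[0.52,[-0.95,-0.95,-0.3],-0.245],[0.52,[-0.95,-0.95,-0.3],-0.245],[0.52,[-0.95,-0.95,-0.3],-0.245],[0.52,[-0.95,-0.95,-0.3],-0.245],[0.52,[-0.95,-0.95,-0.3],-0.245],[0.52,[-0.95,-0.95,-0.3],-0.245]]}}

```text
time_s: 0.93
position: [322.7, 348.3, 282.6]
orientation: [-0.024, 1.0, 0.0, -0.0]
wrist_force: [-1.0, 0.7, -0.6]
width: 45.4
gripper_force: 0.0
```

```bash
python3 -c "
from h import *
plan(500,150,280,92.75)
plan(560,-159,280,92.75)"
```

```text
units [-0.838 -1.033  0.012] turn 0.0 pos [322.7 348.3 282.6] yang 92.75 zax [-0.  0. -1.] t 0.93 F [-1.   0.7 -0.6] w 45.4
units [-1.063 -2.59   0.012] turn 0.0 pos [322.7 348.3 282.6] yang 92.75 zax [-0.  0. -1.] t 0.93 F [-1.   0.7 -0.6] w 45.4
```

>>> {"op": "apply_moves", "data": {"motion": [[0.52,[-0.4,-1,0],0],[0.52,[-0.4,-1,0],0],[0.52,[-0.4,-1,0],0],[0.52,[-0.4,-1,0],0],[0.52,[-0.4,-1,0],0],[0.52,[-0.4,-1,0],0],[0.52,[-0.4,-1,0],0]]}}

```text
time_s: 1.52
position: [413.4, 150.7, 282.4]
orientation: [-0.023, 1.0, -0.0, -0.0]
wrist_force: [-0.7, 1.4, 0.3]
width: 45.8
gripper_force: 0.0
```

>>> {"op": "apply_moves", "data": {"motion": [[0.52,[-0.4,-1,0],0],[0.52,[-0.4,-1,0],0],[0.52,[-0.4,-1,0],0],[0.52,[-0.4,-1,0],0],[0.52,[-0.4,-1,0],0],[0.52,[-0.4,-1,0],0],[0.52,[-0.4,-1,0],0]]}}

```text
time_s: 2.1
position: [503.1, -44.0, 282.0]
orientation: [-0.023, 1.0, -0.0, -0.0]
wrist_force: [-0.6, 0.6, -0.7]
width: 46.1
gripper_force: 0.0
```

>>> {"op": "apply_moves", "data": {"motion": [[0.52,[-0.26,-0.59,0],0],[0.52,[-0.26,-0.59,0],0],[0.52,[-0.26,-0.59,0],0],[0.52,[-0.26,-0.59,0],0],[0.52,[-0.26,-0.59,0],0],[0.52,[-0.26,-0.59,0],0],[0.52,[-0.26,-0.59,0],0]]}}

```text
time_s: 2.68
position: [559.9, -155.7, 282.2]
orientation: [-0.026, 1.0, 0.001, -0.0]
wrist_force: [-0.3, 0.5, -0.2]
width: 45.3
gripper_force: 0.0
```

```bash
python3 - <<'E'
from h import *
plan(588,-159,200,92.75)
p,W,c=cloud("wrist");np.savez("w1.npz",p=p,W=W);cv2.imwrite("pics/w1.png",p)
print(np.array(c["T_tool_cam"]).round(2))
A=W.reshape(-1,3);A=A[~np.isnan(A).any(1)]
for n,yc in(("left",-99),("mid",-159),("right",-220)):
    q=A[(abs(A[:,0]-590)<30)&(abs(A[:,1]-yc)<27)&(A[:,2]>118)&(A[:,2]<150)]
    if len(q):print(n,len(q),np.percentile(q,[2,50,98],axis=0).round(1).tolist()); t=q[q[:,2]>np.percentile(q[:,2],97)-4]; print(t.mean(0).round(1),np.percentile(t,[3,97],axis=0).round(1).tolist())
E
```

```text
units [-0.14  -0.024  0.411] turn 0.003 pos [ 559.9 -155.7  282.2] yang 92.99 zax [-0.001  0.002 -1.   ] t 2.68 F [-0.3  0.5 -0.2] w 45.3
[[   0.      0.97    0.25   65.89]
 [   1.     -0.     -0.      0.57]
 [  -0.      0.25   -0.97 -161.38]
 [   0.      0.      0.      1.  ]]
left 698 [[586.4, -115.0, 118.6], [591.3, -97.1, 132.8], [599.5, -80.4, 141.6]]
[595.2 -96.5 139.9] [[592.1, -114.5, 137.5], [599.8, -80.4, 141.9]]
mid 795 [[581.1, -174.5, 118.8], [586.8, -157.5, 135.7], [595.5, -140.4, 141.6]]
[ 591.1 -157.4  139.9] [[587.1, -173.5, 137.9], [595.8, -141.0, 141.9]]
right 800 [[575.8, -234.6, 119.0], [581.6, -217.1, 135.7], [590.0, -200.0, 141.2]]
[ 585.6 -217.4  139.7] [[581.7, -234.1, 137.7], [590.2, -200.9, 141.4]]
```

View pics/w1.png

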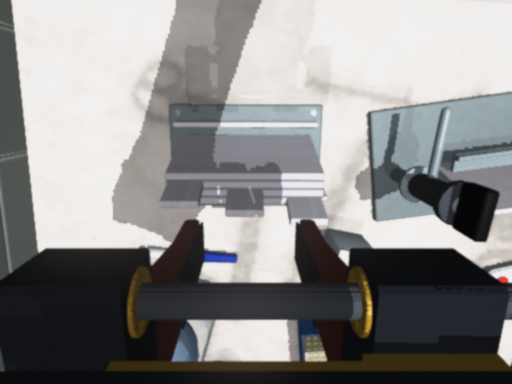

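The wrist view shows the mid tab's top at about pixel (243,205), between the two neighbour tabs; in depth its centre is at about (591,-157.5,140). I'll descend onto it.

```bash
python3 -c "
from h import *
plan(588,-157.5,114,92.75)"
```

```text
units [-0.14  -0.016  0.842] turn 0.003 pos [ 559.8 -156.1  282.5] yang 92.98 zax [-0.     0.002 -1.   ] t 2.73 F [0.1 0.3 0.4] w 45.5
```

>>> {"op": "apply_moves", "data": {"motion": [[0.52,[-0.14,-0.016,0.1],0],[0.52,[-0.14,-0.016,0.3],0],[0.52,[-0.14,-0.016,0.5],0],[0.52,[-0.14,-0.016,0.62],0],[0.52,[-0.14,-0.016,0.66],0],[0.52,[-0.14,-0.016,0.7],0],[0.52,[-0.14,-0.016,0.75],0],[0.52,[-0.14,-0.016,0.8],0],[0.52,[-0.14,-0.016,0.84],0],[0.52,[-0.14,-0.016,0.84],0],[0.52,[-0.14,-0.016,0.84],0]]}}

```text
time_s: 3.65
position: [587.9, -161.4, 114.8]
orientation: [-0.024, 1.0, 0.0, 0.0]
wrist_force: [-0.5, 0.2, -0.0]
width: 45.6
gripper_force: 0.0
```

```bash
python3 - <<'E'
from h import *
plan(588,-157.5,114,92.75)
p,W,c=cloud("wrist");cv2.imwrite("pics/w2.png",p)
E
```

```text
units [-0.001  0.019  0.004] turn -0.0 pos [ 587.9 -161.4  114.8] yang 92.75 zax [ 0.  0. -1.] t 3.65 F [-0.5  0.2 -0. ] w 45.6
```

View pics/w2.png

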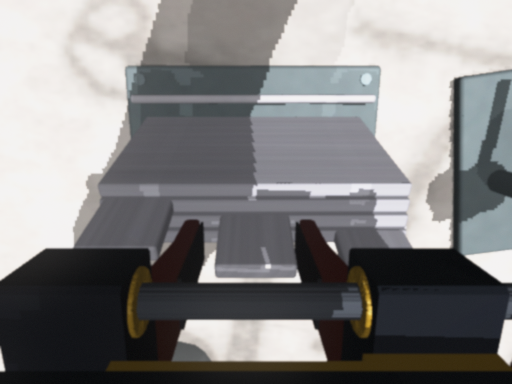

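The mid tab (217–296 px) sits between the fingers (204–296 px), so the gripper is about 3 mm off. I'll shift left and close.

>>> {"op": "apply_moves", "data": {"motion": [[0.52,[0,0.017,0],0],[0.52,[0,0.017,0],0],[0.52,[0,0.017,0],0],[0.35,[0,0.017,0],0],[0.3,[0,0.017,0],0],[0.3,[0,0.017,0],0],[0.3,[0,0.017,0],0],[0.3,[0,0.017,0],0]]}}

```text
time_s: 4.37
position: [587.8, -158.1, 114.8]
orientation: [-0.024, 1.0, -0.0, 0.0]
wrist_force: [0.1, -0.2, 1.9]
width: 36.0
gripper_force: 30.0
```

>>> {"op": "apply_moves", "data": {"motion": [[0.3,[-0.003,0,-0.0095],0],[0.3,[-0.0074,0,-0.024],0],[0.3,[-0.015,0,-0.048],0],[0.3,[-0.022,0,-0.072],0],[0.3,[-0.0296,0,-0.0955],0],[0.3,[-0.037,0,-0.119],0],[0.3,[-0.044,0,-0.143],0],[0.3,[-0.052,0,-0.167],0],[0.3,[-0.059,0,-0.191],0],[0.3,[-0.067,0,-0.215],0],[0.3,[-0.074,0,-0.239],0],[0.3,[-0.081,0,-0.263],0],[0.3,[-0.089,0,-0.287],0],[0.3,[-0.089,0,-0.287],0]]}}

```text
time_s: 5.53
position: [606.2, -157.1, 173.2]
orientation: [-0.024, 1.0, -0.0, 0.001]
wrist_force: [-0.1, 0.6, -1.6]
width: 35.8
gripper_force: 30.0
```

```bash
python3 - <<'E'
from h import *
plan(588,-157.5,114,92.75)
p,W,c=cloud("scene");cv2.imwrite("pics/s3.png",cv2.resize(p[150:330,180:380],None,fx=3,fy=3,interpolation=cv2.INTER_CUBIC))
E
```

```text
units [0.091 0.003 0.296] turn 0.0 pos [ 606.2 -157.1  173.2] yang 92.77 zax [ 0.001 -0.    -1.   ] t 5.53 F [-0.1  0.6 -1.6] w 35.8
```

View pics/s3.png

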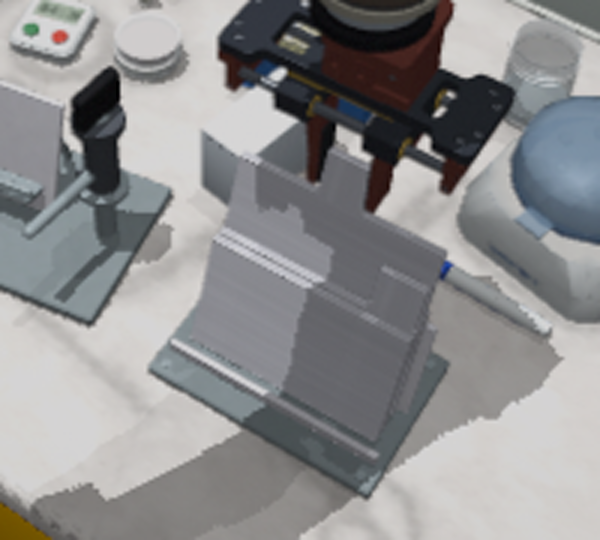

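Drawn cleanly so far, and the other plates are still leaning (stack front edge at about 215,235 to 410,335 px). I'll continue up.

>>> {"op": "apply_moves", "data": {"motion": [[0.3,[-0.008,0,-0.027],0],[0.3,[-0.018,0,-0.06],0],[0.3,[-0.03,0,-0.096],0],[0.3,[-0.042,0,-0.135],0],[0.3,[-0.054,0,-0.174],0],[0.3,[-0.066,0,-0.213],0],[0.3,[-0.078,0,-0.252],0],[0.3,[-0.09,0,-0.291],0],[0.3,[-0.102,0,-0.33],0],[0.3,[-0.114,0,-0.368],0],[0.3,[-0.126,0,-0.406],0],[0.3,[-0.13,0,-0.48],0],[0.3,[-0.13,0,-0.56],0],[0.3,[-0.13,0,-0.64],0],[0.3,[-0.13,0,-0.7],0],[0.3,[-0.13,0,-0.72],0],[0.3,[-0.13,0,-0.72],0],[0.3,[-0.13,0,-0.72],0]]}}

```text
time_s: 7.08
position: [631.3, -155.7, 315.5]
orientation: [-0.024, 1.0, 0.0, -0.0]
wrist_force: [-0.2, 0.3, -2.2]
width: 35.9
gripper_force: 30.0
```

```bash
python3 - <<'E'
from h import *
plan(588,-157.5,114,92.75)
np.set_printoptions(linewidth=160,suppress=True,precision=2)
s=env.sense();M=R.from_quat(s["orientation"]).as_matrix()
for n in("scene","wrist"):
    p,W,c=cloud(n)
    A=W.reshape(-1,3);A=A[~np.isnan(A).any(1)]
    q=A[(abs(A[:,1]+157)<75)&(A[:,2]>s["position"][2]-95)&(A[:,2]<s["position"][2]-20)&(A[:,0]>560)&(A[:,0]<650)]
    if len(q)<30: print(n,len(q));continue
    c,nn,P=fitplane(q,np.array([-1,0,.3]));print(n,len(P),c,nn,"tilt",np.arcsin(nn[2]),"yaw",np.arctan2(-nn[1],-nn[0]),np.percentile(P,[1,99],axis=0))
    print(" tcp dist to face along n",(s["position"]-c)@nn)
    # rest of stack
    q=A[(abs(A[:,1]+160)<70)&(A[:,2]>30)&(A[:,2]<90)&(A[:,0]>510)&(A[:,0]<575)]
    if len(q)>50:c,nn,P=fitplane(q,np.array([-1,0,.3]));print(" front plate",c,nn,len(P))
E
```

```text
units [2.160e-01 1.000e-03 1.008e+00] turn 0.0 pos [ 631.3 -155.7  315.5] yang 92.76 zax [-0.001  0.    -1.   ] t 7.08 F [-0.2  0.3 -2.2] w 35.9
scene 2647 [ 605.57 -159.1   259.02] [-0.95 -0.05  0.3 ] tilt 0.3096826194402749 yaw 0.04758300008882053 [[ 590.83 -230.71  221.49]
 [ 619.18  -83.79  294.74]]
 tcp dist to face along n -7.374811353353837
 front plate [ 549.84 -161.99   60.45] [-0.93 -0.04  0.38] 1494
wrist 14060 [ 607.48 -157.03  263.71] [-0.95 -0.05  0.3 ] tilt 0.3076666019857109 yaw 0.04963321929339387 [[ 592.34 -230.5   221.87]
 [ 619.85  -83.58  295.06]]
 tcp dist to face along n -7.003354712231061
 front plate [ 551.1  -159.95   61.98] [-0.93 -0.04  0.38] 2410
```

The plate is drawn out with its tilt kept (0.308) and centred in the grip, and the others lean at about 0.38. Next, move to above the easel.

```bash
python3 -c "
from h import *
plan(592.8,158.5,315,100.7)
plan(592.8,158.5,202,100.7)"
```

```text
units [0.115 1.578 0.   ] turn -0.088 pos [ 631.  -155.6  314.9] yang 92.75 zax [-0.002  0.    -1.   ] t 7.18 F [ 0.4  0.1 -1.1] w 35.8
units [0.114 1.578 0.565] turn -0.088 pos [ 631.  -155.6  314.9] yang 92.75 zax [-0.002  0.    -1.   ] t 7.18 F [ 0.4  0.1 -1.1] w 35.8
```

>>> {"op": "apply_moves", "data": {"motion": [[0.3,[0.05,0.05,0],0],[0.3,[0.1,0.15,0],0],[0.3,[0.115,0.27,0],0],[0.3,[0.115,0.39,0],-0.02],[0.3,[0.115,0.51,0],-0.04],[0.3,[0.115,0.63,0],-0.06],[0.3,[0.115,0.75,0],-0.088],[0.3,[0.115,0.87,0],-0.088],[0.3,[0.115,0.95,0],-0.088],[0.3,[0.115,0.98,0],-0.088],[0.3,[0.115,0.98,0],-0.088],[0.3,[0.115,0.98,0],-0.088]]}}

```text
time_s: 8.18
position: [598.9, 37.9, 315.6]
orientation: [-0.093, 0.996, -0.0, -0.0]
wrist_force: [0.6, -1.3, -1.7]
width: 35.6
gripper_force: 30.0
```

```bash
python3 -c "
from h import *
plan(592.8,158.5,315,100.7)
plan(592.8,158.5,202,100.7)"
```

```text
units [-0.081  0.598  0.003] turn -0.001 pos [598.9  37.9 315.6] yang 100.65 zax [-0.001 -0.001 -1.   ] t 8.18 F [ 0.6 -1.3 -1.7] w 35.6
units [-0.082  0.599  0.568] turn -0.001 pos [598.9  37.9 315.6] yang 100.65 zax [-0.001 -0.001 -1.   ] t 8.18 F [ 0.6 -1.3 -1.7] w 35.6
```

>>> {"op": "apply_moves", "data": {"motion": [[0.3,[-0.01,0.08,0],0],[0.3,[-0.03,0.2,0],0],[0.3,[-0.05,0.32,0],0],[0.3,[-0.07,0.44,0],0],[0.3,[-0.08,0.54,0],0],[0.3,[-0.081,0.59,0.03],0],[0.3,[-0.081,0.598,0.1],0],[0.3,[-0.081,0.598,0.19],0],[0.3,[-0.081,0.598,0.28],0],[0.3,[-0.081,0.598,0.37],0],[0.3,[-0.081,0.598,0.46],0],[0.3,[-0.081,0.598,0.53],0],[0.3,[-0.081,0.598,0.56],0],[0.3,[-0.081,0.598,0.568],0],[0.3,[-0.081,0.598,0.568],0],[0.3,[-0.081,0.598,0.568],0]]}}

```text
time_s: 9.52
position: [593.5, 158.8, 203.3]
orientation: [-0.093, 0.996, 0.0, 0.001]
wrist_force: [0.2, -0.2, -1.8]
width: 35.8
gripper_force: 30.0
```

```bash
python3 - <<'E'
from h import *
np.set_printoptions(linewidth=160,suppress=True,precision=2)
plan(592.8,158.5,202,100.7)
s=env.sense()
p,W,c=cloud("scene");cv2.imwrite("pics/s4.png",cv2.resize(p[130:270,100:300],None,fx=4,fy=4,interpolation=cv2.INTER_CUBIC))
for n in("scene","wrist"):
    if n=="wrist": p,W,c=cloud(n)
    A=W.reshape(-1,3);A=A[~np.isnan(A).any(1)]
    B=np.array([541.1,148.7,12]);y=.188;cy,sy=np.cos(y),np.sin(y)
    X=np.array([cy*.955,sy*.955,-.2955]);Y=np.array([-sy,cy,0]);Z=np.array([cy*.2955,sy*.2955,.955])
    Q=(A-B)@np.stack([X,Y,Z],1)
    m=(abs(Q[:,1])<76)&(Q[:,2]>92)&(Q[:,2]<180)&(abs(Q[:,0])<40)
    c,nn,P=fitplane(Q[m],np.array([-1,0,0]));print(n,len(P),"plate plane in board",c,nn)
    f=(abs(Q[:,0]-c[0])<5)&(Q[:,2]>112)&(Q[:,2]<180)&(abs(Q[:,1])<110);print(np.percentile(Q[f,1],[.5,2,98,99.5]))
    for x0 in range(-30,6,3):
        k=(Q[:,0]>=x0)&(Q[:,0]<x0+3)&(abs(Q[:,1])<55)&(Q[:,2]>14)&(Q[:,2]<92)
        if k.sum()>5:print("  x",x0,k.sum(),np.percentile(Q[k,2],[2,10,25,50,75,90,98]))
E
```

```text
units [ 0.   -0.    0.01] turn -0.001 pos [593.5 158.8 203.3] yang 100.62 zax [ 0.  0. -1.] t 9.52 F [ 0.2 -0.2 -1.8] w 35.8
scene 1895 plate plane in board [-13.39  -1.78 137.04] [-1.  0.  0.]
[-80.82 -79.75  74.81  77.23]
  x -27 95 [23.11 24.26 26.35 30.23 32.76 34.63 36.15]
  x -24 101 [21.83 23.55 25.58 29.62 33.98 35.31 36.77]
  x -21 22 [23.86 31.72 33.14 33.93 34.46 35.07 35.1 ]
  x -15 37 [29.61 88.33 89.19 90.11 91.01 91.89 91.97]
  x -12 30 [26.89 27.27 28.12 29.11 88.12 90.19 91.38]
  x -9 27 [26.12 26.58 27.15 27.41 27.98 28.88 29.2 ]
  x -6 64 [25.52 26.14 27.11 29.01 51.12 63.46 78.51]
  x -3 369 [26.32 29.65 36.84 50.31 64.96 72.33 77.06]
  x 0 304 [26.66 31.68 41.58 53.31 65.34 73.28 75.99]
  x 3 19 [27.81 35.36 45.37 55.73 64.73 72.44 73.89]
wrist 15961 plate plane in board [-12.8   -0.02 143.35] [-1.  0.  0.]
[-78.28 -75.56  77.22  79.67]
  x -27 13 [26.47 26.71 26.95 27.2  29.96 30.27 32.11]
  x -24 813 [24.71 25.7  28.52 33.4  34.61 35.14 35.77]
  x -21 403 [33.21 33.82 34.2  34.55 35.08 35.52 36.05]
  x -18 97 [27.07 27.41 27.61 27.96 28.47 30.64 33.36]
  x -15 566 [26.57 26.92 27.38 28.07 89.35 91.39 91.9 ]
  x -12 373 [26.44 26.75 27.24 27.74 28.24 28.69 29.09]
  x -9 369 [26.39 26.92 27.3  27.79 28.28 28.66 29.21]
  x -6 371 [26.26 26.84 27.32 27.81 28.19 28.57 29.04]
  x -3 449 [26.4  27.04 27.45 27.99 33.39 50.04 56.7 ]
  x 0 1540 [26.52 29.34 34.44 42.61 50.65 55.26 57.82]
```

View pics/s4.png

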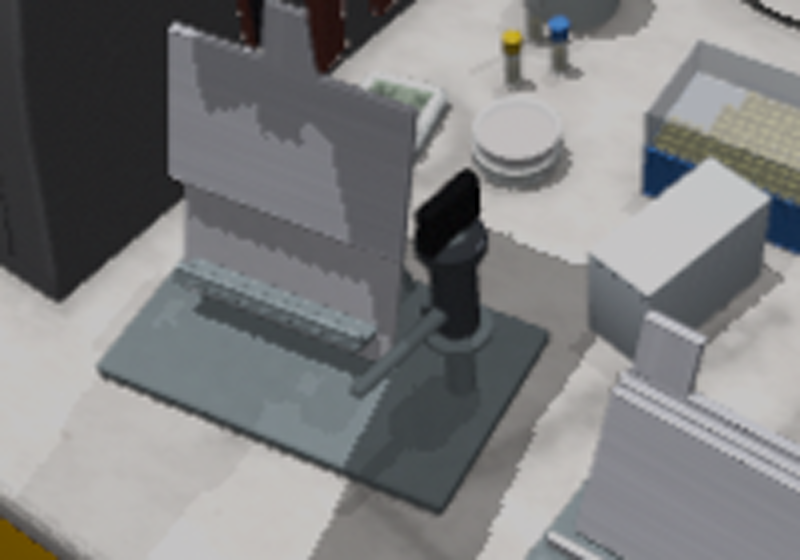

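The view shows the plate parallel to the board, with its bottom edge (170,180 to 410,255 px) about 60 mm above the ledge (180,270 to 370,340 px). I'll lower it along the face, stopping just short.

>>> {"op": "apply_moves", "data": {"motion": [[0.3,[0.005,0,0.016],0],[0.3,[0.015,0,0.048],0],[0.3,[0.026,0,0.084],0],[0.3,[0.038,0,0.122],0],[0.3,[0.05,0,0.16],0],[0.3,[0.06,0,0.194],0],[0.3,[0.069,0,0.223],0],[0.3,[0.076,0,0.244],0],[0.3,[0.08,0,0.258],0],[0.3,[0.082,0,0.265],0],[0.3,[0.082,0,0.265],0]]}}

```text
time_s: 10.53
position: [576.6, 156.3, 149.3]
orientation: [-0.093, 0.996, -0.0, -0.0]
wrist_force: [0.2, -0.4, -2.4]
width: 35.8
gripper_force: 30.0
```

```bash
python3 -c "
from h import *
plan(578.1,155.8,144,100.7)
import time
B=np.array([541.1,148.7,12]);p=env.sense()['position']-B;u=p[0]*np.cos(.188)+p[1]*np.sin(.188);print('x',.955*u-.2955*p[2]-3,'z',.2955*u+.955*p[2]-109.4)"
```

```text
units [-0.007 -0.004  0.026] turn -0.0 pos [576.6 156.3 149.3] yang 100.67 zax [-0. -0. -1.] t 10.53 F [ 0.2 -0.4 -2.4] w 35.8
x -8.846155065084638 z 32.43038999959518
```

>>> {"op": "apply_moves", "data": {"motion": [[0.3,[-0.007,0,0.003],0],[0.3,[-0.0143,0,0.0044],0],[0.3,[-0.012,0,0.0115],0],[0.3,[-0.01,0,0.018],0],[0.3,[-0.0095,0,0.02],0],[0.3,[-0.0095,0,0.02],0]]}}

```text
time_s: 11.03
position: [578.4, 156.7, 145.3]
orientation: [-0.093, 0.996, -0.0, -0.0]
wrist_force: [-1.3, -0.2, -2.9]
width: 35.2
gripper_force: 30.0
```

>>> {"op": "apply_moves", "data": {"motion": [[0.3,[0.0007,0,0.0025],0],[0.3,[0.0015,0,0.005],0],[0.3,[0.0015,0,0.005],0]]}}

```text
time_s: 11.28
position: [578.7, 156.7, 144.9]
orientation: [-0.093, 0.996, 0.0, 0.0]
wrist_force: [-0.6, -0.7, 1.9]
width: 35.7
gripper_force: 30.0
```

Vertical force went from -2.4 to +1.9 N, so the plate is on the ledge. Now I'll ease it back against the board.

>>> {"op": "apply_moves", "data": {"motion": [[0.3,[-0.004,0,-0.001],0],[0.3,[-0.008,0,-0.001],0],[0.3,[-0.008,0,-0.001],0]]}}

```text
time_s: 11.53
position: [579.9, 157.0, 144.5]
orientation: [-0.093, 0.996, -0.0, -0.0]
wrist_force: [0.6, -0.0, -0.4]
width: 35.7
gripper_force: 30.0
```

```bash
python3 -c "
from h import *
plan(578.1,155.8,144,100.7)
p,W,c=cloud('wrist')
A=W.reshape(-1,3);A=A[~np.isnan(A).any(1)]
B=np.array([541.1,148.7,12]);y=.188;cy,sy=np.cos(y),np.sin(y)
X=np.array([cy*.955,sy*.955,-.2955]);Y=np.array([-sy,cy,0]);Z=np.array([cy*.2955,sy*.2955,.955])
Q=(A-B)@np.stack([X,Y,Z],1)
m=(abs(Q[:,1])<76)&(Q[:,2]>45)&(Q[:,2]<122)&(abs(Q[:,0])<30)
c,n,P=fitplane(Q[m],np.array([-1,0,0]));print(c,n,c[0]-(c[2]-30)*(-n[2]/n[0])*-1, np.percentile(P[:,1],[.5,99.5]))
"
```

```text
units [ 0.01  -0.004  0.003] turn -0.0 pos [579.9 157.  144.5] yang 100.68 zax [-0. -0. -1.] t 11.53 F [ 0.6 -0.  -0.4] w 35.7
[-8.61985256e+00 -1.09691734e-02  8.92762068e+01] [-9.99977038e-01  3.06534742e-04  6.76978057e-03] -8.218556428829423 [-75.14115655  75.24311092]
```

>>> {"op": "apply_moves", "data": {"motion": [[0.3,[-0.003,0,0.002],0],[0.3,[-0.006,0,0.003],0],[0.3,[-0.006,0,0.003],0],[0.3,[-0.006,0,0.003],0]]}}

```text
time_s: 11.92
position: [580.9, 157.2, 144.2]
orientation: [-0.093, 0.996, 0.0, -0.0]
wrist_force: [-1.1, -1.1, 2.5]
width: 35.7
gripper_force: 30.0
```

>>> {"op": "apply_moves", "data": {"motion": [[0.45,[0,0,0],0],[0.5,[0,0,0],0],[0.5,[0,0,0],0],[0.5,[0,0,0],0],[0.5,[0,0,0],0],[0.5,[0,0,0],0]]}}

```text
time_s: 12.42
position: [581.0, 157.2, 144.0]
orientation: [-0.093, 0.996, -0.0, 0.0]
wrist_force: [-0.1, -0.4, 0.3]
width: 44.0
gripper_force: 0.0
```

```bash
cat >> h.py <<'E'
def plate(n):
    p,W,c=cloud(n);A=W.reshape(-1,3);A=A[~np.isnan(A).any(1)]
    B=np.array([541.1,148.7,12]);y=.188;cy,sy=np.cos(y),np.sin(y)
    X=np.array([cy*.955,sy*.955,-.2955]);Y=np.array([-sy,cy,0]);Z=np.array([cy*.2955,sy*.2955,.955])
    Q=(A-B)@np.stack([X,Y,Z],1)
    m=(abs(Q[:,1])<76)&(Q[:,2]>45)&(Q[:,2]<122)&(abs(Q[:,0])<30)
    c,nn,P=fitplane(Q[m],np.array([-1,0,0]));f=(abs(Q[:,0]-c[0])<5)&(Q[:,2]>60)&(Q[:,2]<120)&(abs(Q[:,1])<110)
    print(n,"plate",c.round(1),nn.round(3),"yext",np.percentile(Q[f,1],[.5,99.5]).round(1),"zmax",np.percentile(Q[(abs(Q[:,0]-c[0])<5)&(abs(Q[:,1])<20)&(Q[:,2]<175),2],99).round(1))
    return p,W
E
python3 -c "
from h import *
plan(572,33,144,100.7);plate('wrist')"
```

```text
units [ 0.159 -0.602  0.   ] turn -0.0 pos [581.  157.2 144. ] yang 100.68 zax [ 0. -0. -1.] t 12.42 F [-0.1 -0.4  0.3] w 44.0
wrist plate [-7.7 -0.  89.4] [-1.    -0.001  0.01 ] yext [-106.5   80.1] zmax 164.3
```

Released and leaning flat. I'll retreat up and go over the collar.

>>> {"op": "apply_moves", "data": {"motion": [[0.5,[0,0,-0.04],0],[0.5,[0,0,-0.12],0],[0.5,[0,0,-0.25],0],[0.5,[0,0,-0.4],0],[0.5,[0,0,-0.55],0],[0.5,[0.05,-0.12,-0.6],0.05],[0.5,[0.1,-0.25,-0.6],0.1],[0.5,[0.15,-0.4,-0.6],0.15],[0.5,[0.16,-0.52,-0.6],0.15],[0.5,[0.16,-0.6,-0.6],0.15],[0.5,[0.16,-0.6,-0.6],0.15],[0.5,[0.16,-0.6,-0.6],0.15],[0.5,[0.16,-0.6,-0.6],0.15]]}}

```text
time_s: 13.55
position: [571.8, 34.6, 264.3]
orientation: [0.024, 1.0, 0.0, 0.0]
wrist_force: [0.3, 0.4, 1.5]
width: 44.1
gripper_force: 0.0
```

```bash
python3 - <<'E'
from h import *
plan(570.5,32.8,164,87)
p,W=plate('scene')
for n in("scene","wrist"):
    if n=="wrist":p,W,c=cloud(n);cv2.imwrite("pics/w5.png",p)
    A=W.reshape(-1,3);k=(abs(A[:,0]-572)<45)&(abs(A[:,1]-33)<40)&(A[:,2]>165)&(A[:,2]<192)
    q=A[k];print(n,k.sum(),cv2.minAreaRect(q[:,:2].astype(np.float32)),np.percentile(q,[1,99],axis=0).round(1)) if k.sum()>3 else 0
E
```

```text
units [ 0.006 -0.01   0.501] turn 0.003 pos [571.8  34.6 264.3] yang 87.23 zax [ 0.     0.001 -1.   ] t 13.55 F [0.3 0.4 1.5] w 44.1
scene plate [-8.3 -1.3 84.4] [-1.     0.001  0.012] yext [-80.7  80.3] zmax 163.7
scene 172 ((569.3604125976562, 32.91449737548828), (13.860522270202637, 44.042083740234375), 87.43016052246094) [[547.7  26.1 165.4]
 [590.1  39.6 186. ]]
wrist 998 ((570.6544189453125, 35.02462387084961), (11.91981029510498, 43.386322021484375), 87.80966186523438) [[549.2  29.1 168.6]
 [591.7  41.4 185.6]]
```

View pics/w5.png

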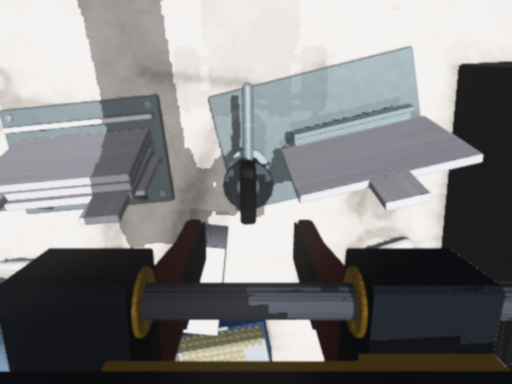

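The view shows the bar at about (248,195) px between the fingers and the plate home at right. I'll descend, grip and turn clockwise.

>>> {"op": "apply_moves", "data": {"motion": [[0.5,[0.006,-0.003,0.1],-0.006],[0.5,[0.006,-0.003,0.25],-0.006],[0.5,[0.006,-0.003,0.38],-0.006],[0.5,[0.006,-0.003,0.46],-0.006],[0.5,[0.006,-0.003,0.51],-0.006],[0.5,[0.006,-0.003,0.51],-0.006],[0.3,[0.006,-0.003,0.51],-0.006],[0.0,[0.006,-0.003,0.51],-0.006],[0.0,[0.006,-0.003,0.51],-0.006],[0.0,[0.006,-0.003,0.51],-0.006],[0.0,[0.006,-0.003,0.51],-0.006],[0.0,[0.006,-0.003,0.51],-0.006]]}}

```text
time_s: 14.65
position: [571.1, 33.9, 162.8]
orientation: [0.02, 1.0, 0.001, 0.001]
wrist_force: [-0.6, 4.3, 3.7]
width: 11.9
gripper_force: 30.0
```

```bash
python3 -c "
from h import *
plan(570.3,34,162,10.8);s=env.sense();print(s['joint_pos'].round(2),s['wrist_torque'].round(2),s['gripper_force'])"
```

```text
units [0.004 0.    0.004] turn 0.855 pos [571.1  33.9 162.8] yang 87.76 zax [ 0.001  0.002 -1.   ] t 14.65 F [-0.6  4.3  3.7] w 11.9
[-0.49  0.4   0.45  1.82 -0.21  0.97  1.59] [1.04 0.03 0.01] 30.000687539577484
```

>>> {"op": "apply_moves", "data": {"motion": [[0,[0.002,0,0],0.04],[0,[0.002,0,0],0.1],[0,[0.002,0,0],0.16],[0,[0.002,0,0],0.22],[0,[0.002,0,0],0.28],[0,[0.002,0,0],0.34],[0,[0.002,0,0],0.4],[0,[0.002,0,0],0.46],[0,[0.002,0,0],0.52],[0,[0.002,0,0],0.58],[0,[0.002,0,0],0.64],[0,[0.002,0,0],0.7],[0,[0.002,0,0],0.75],[0,[0.002,0,0],0.79],[0,[0.002,0,0],0.82],[0,[0.002,0,0],0.84],[0,[0.002,0,0],0.84]]}}

```text
time_s: 16.07
position: [570.7, 33.6, 162.8]
orientation: [0.629, 0.777, 0.001, 0.0]
wrist_force: [0.2, 2.5, 5.2]
width: 11.7
gripper_force: 30.0
```

```bash
python3 -c "
from h import *
plan(570.3,34,162,10.8);s=env.sense();print(s['joint_pos'].round(2),s['wrist_torque'].round(2),s['gripper_force'])"
```

```text
units [ 0.003 -0.002  0.004] turn 0.014 pos [570.7  33.6 162.8] yang 12.06 zax [ 0.001  0.001 -1.   ] t 16.07 F [0.2 2.5 5.2] w 11.7
[-0.72  0.46  0.78  1.84 -0.38  1.    0.43] [ 0.31  0.22 -0.1 ] 30.005521774291992
```

Nearly at the stop, so I'll nudge on until torque shows.

>>> {"op": "apply_moves", "data": {"motion": [[0,[0,0,0],0.012],[0,[0,0,0],0.025],[0,[0,0,0],0.035],[0,[0,0,0],0.035]]}}

```text
time_s: 16.4
position: [570.8, 33.5, 162.8]
orientation: [0.649, 0.76, 0.001, 0.0]
wrist_force: [-0.9, 4.0, 5.7]
width: 11.9
gripper_force: 30.4
```

```bash
python3 -c "
from h import *
plan(570.3,34,162,10.8);s=env.sense();print(s['wrist_torque'].round(2))"
```

```text
units [ 0.003 -0.002  0.004] turn -0.02 pos [570.8  33.5 162.8] yang 9.0 zax [ 0.001  0.001 -1.   ] t 16.4 F [-0.9  4.   5.7] w 11.9
[0.42 0.23 0.59]
```

Torque rose from 0.1 to 0.6 N m, so the collar is at its stop. I'll release and retreat.

>>> {"op": "apply_moves", "data": {"motion": [[0,[0,0,0],-0.015],[0.3,[0,0,0],-0.015],[0.4,[0,0,0],-0.015],[0.4,[0,0,0],-0.015],[0.4,[0,0,0],-0.015],[0.4,[0,0,-0.08],-0.015],[0.4,[0,0,-0.2],-0.015],[0.4,[0,0,-0.35],-0.015],[0.4,[0,0,-0.5],-0.015],[0.4,[0.0,0,-0.65],-0.015],[0.4,[0,0,-0.7],-0.015],[0.4,[0,0,-0.7],-0.015],[0.4,[0,0,-0.7],-0.015]]}}

```text
time_s: 17.48
position: [570.0, 32.9, 301.4]
orientation: [0.641, 0.768, 0.0, -0.0]
wrist_force: [-0.2, 0.4, 0.6]
width: 35.0
gripper_force: 0.0
```

```bash
python3 - <<'E'
from h import *
plan(570,34,300)
p,W=plate('scene');cv2.imwrite("pics/s6.png",cv2.resize(p[130:330,100:366],None,fx=3,fy=3,interpolation=cv2.INTER_CUBIC))
for n in("scene","top"):
    if n=="top":p,W,c=cloud(n)
    A=W.reshape(-1,3);A=A[~np.isnan(A).any(1)]
    k=(abs(A[:,0]-572)<45)&(abs(A[:,1]-33)<40)&(A[:,2]>165)&(A[:,2]<192);print(n,"bar",cv2.minAreaRect(A[k][:,:2].astype(np.float32)) if k.sum()>9 else 0)
    q=A[(abs(A[:,1]+160)<70)&(A[:,2]>30)&(A[:,2]<90)&(A[:,0]>510)&(A[:,0]<575)]
    c,nn,P=fitplane(q,np.array([-1,0,.3]));print(" front plate",c.round(1),nn.round(3))
E
```

```text
units [0.005 0.001 0.007] turn 0 pos [570.   32.9 301.4] yang 10.31 zax [-0.  0. -1.] t 17.48 F [-0.2  0.4  0.6] w 35.0
scene plate [-8.4  1.8 84.9] [-1.     0.001  0.011] yext [-80.2  78.9] zmax 164.1
scene bar ((569.1804809570312, 32.40468215942383), (13.3233642578125, 43.420379638671875), 11.753914833068848)
 front plate [ 549.7 -161.7   60.4] [-0.924 -0.042  0.38 ]
top bar 0
 front plate [ 552.8 -160.    60.6] [-0.927 -0.042  0.374]
```

View pics/s6.png

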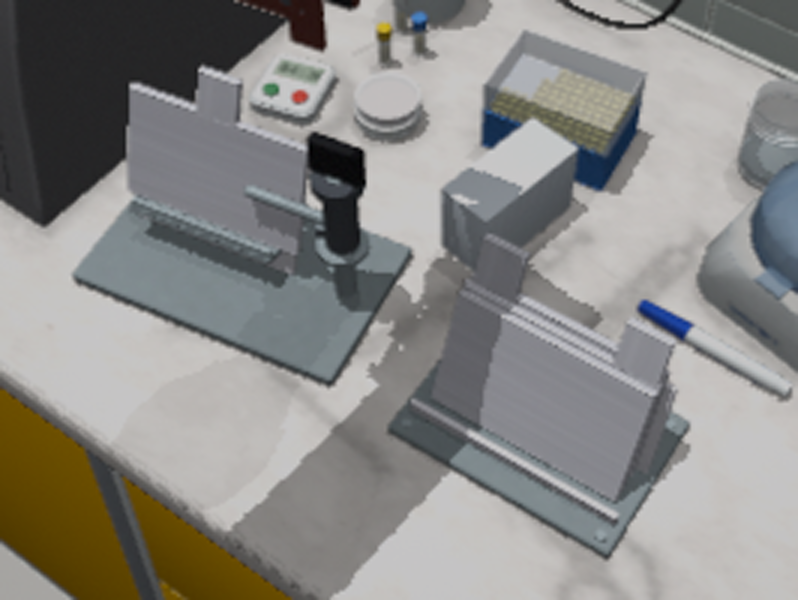

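The plate is home on the easel (about 215,160 px), with the keeper arm across its front (250,190 to 320,215 px). The other three plates still lean in the rack and the bystanders are untouched, so I'm handing in.

```bash
python3 -c "
from bench import env
print(env.sign_off())"
```

```text
the job is handed in; nothing more can be done
None
```

The job is handed in: the middle-tab plate leans centred on the easel, released, with the collar turned to its stop and the keeper arm across it; the other three plates still lean in the rack (front one at about 0.38 rad), though the sign-off returned no verdict.

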